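# Compare a wet knob with its sign, in tongs

## Robot

A 6-joint arm with a two-finger parallel gripper is mounted at the origin on the work surface. World frame = base frame: x ahead of the robot, y to its left, z up, the work surface at z = 0. Lengths are in mm, angles in rad, forces in N, time in s.
With the tool pointing down it reaches from about 275 to 750 mm from the base axis. Payload 10.2 kg.
Tool frame: the origin (TCP) lies midway between the tips of the shut fingers; the grasp point (between the pads) lies 19 mm behind it; z points along the fingers, y is the line along which they close (so a half turn about z gives the same grasp; the last joint's range is limited). The gripper opens to 85 mm and grips with 20 to 120 N. Pads are 22 mm wide; open, the fingers measure 114 mm over their backs; the gripper's body (76 mm by 85 mm) begins 54 mm behind the grasp point. The pads swing forward as they close: fully open they stand 13 mm farther back than shut.
Start: joints at [-1.393, 0.313, 1.498, -0, 1.331, -0.223], TCP at [204.819, -483.405, 231.294] pointing down, gripper open.
Joint ranges: [-2.94, 2.94], [-0.97, 2.17], [0.19, 2.56], [-1.23, 4.37], [0.02, 3.11], [-2.88, 2.88]. Speed limits (rad/s): [2.39, 2.39, 3.01, 3.14, 3.14, 3.14].

## Interface

Orientations are given as a unit quaternion [w, x, y, z].
In Python, from rig import ctrl gives the robot as it stands.
- The arm moves only by the tool send_rows, never from a script. Its argument "targets" is a list of rows, each an object with "offset": the shift along the world's x, y, z in cm, a list of three; "spin": the turn about the world's z in rad. A call has 1 to 8 rows; each row is the pose to reach, as a shift and turn from the pose commanded when the call began; what a row does not reach only later rows make up. A row lasts 1/12 s, in which the tool goes at most 41.7 mm and 7.16 degrees, less where a joint would pass 70% of its speed; a pose out of reach is approached as far as the arm can. A call with a gripper value outside its range is refused whole. "grip" is the opening, from 0 (shut) to 1 (fully open), set as the call begins (left out, the last holds). The fingers move at their own pace and stop on an object; "squeeze" is the grip in N (left out, the last holds). Time passes only in rows, so rows that repeat a pose let the fingers close. It gives the time, the measured TCP pose, the force, the opening and the grip force at its end, in the units of the state.
- ctrl.sense(): the state, without advancing time (a new reading comes with each control period).
- ctrl.capture(name): name is "scene" or "top" or "wrist"; returns (picture, depth): 420x560x3 uint8, red, green, blue; 420x560 float32, mm along the optical axis (not along the pixel's ray), 0 where there is no reading.
- ctrl.calibration(name): a dict with "fx", "fy", "cx", "cy" (pixels), "view" (4x4, takes a point from world to camera coordinates); the wrist camera has in their place "mount" (4x4, takes a point from camera to tool coordinates, whose origin is the TCP and whose axes are the flange's). Camera axes: x right, y down, z forward; pixel columns grow to the right and rows downward; lengths in mm; the calibration is good to about 2 mm. The wrist camera is an equidistant fisheye: a pixel r from the principal point sees the ray r / f radians off the axis. A picture is of the moment at which its call begins: read the wrist's pose just before it. calibration takes no time and is no camera call.
- ctrl.finish_job(): hands the job in; it is judged then, once.
Trained networks look in the newest picture that a camera, given by its name, has taken for a name from the list of things; names that differ only in an ending like _2 or _b are one class to them, and where a whole thing is asked for, a point or a joint stands for the part that bears it (a point fixed in the world has none). Each returns a list of dicts, best first, with "conf" (0 to 1); they miss things now and then, are a little off and sometimes report something else, mostly with a low value. They report only what shows in the picture. A call takes as long as a camera call. They do not tell look-alikes from the thing itself.
- ctrl.search_frame(camera, query): "box" ([left, top, right, bottom] in pixels, round what is visible of it).
- ctrl.place_of(camera, query): "uv" ([column, row] in pixels: a listed point, or the origin of a listed thing).
The state is a dict: "time_s": time; "joints": joint angles; "dq": joint speeds; "tau": joint torques, N m; "eef_pos": TCP position; "ee_rot": TCP orientation; "force": force on the tool from outside, world axes, zero at the start; "wrist_torque": the same for the moment, N m; "grip_width": opening from 0.0 (shut) to 1.0 (fully open); "grip_force": force on a finger pad.
Only numpy, scipy, OpenCV 4.12 (cv2) and the standard library are available. Lean on these libraries where they do the work, as an engineer would, in place of code of your own. Each camera call takes 0.05 s, during which the arm holds its last target. There are 200 camera calls.

## Task

Stand the black sign panel on the small easel so that its lower edge sits behind the lip and it leans back on the rest bar, painted face towards the lip side, and let go of it. Then take the tongs, close them on the wet yellow knob and hold the knob up in front of the panel's painted face to compare the colours: within 20 cm of the face, between the panel's two side edges and at least 10 cm above the table. Finish while still holding it there in the tongs; never touch the knob with the fingers, and leave the blue knob and everything else where it is.

Things in the scene. Friction and masses are not known exactly. Their poses are not given: they have to be found in the camera images.
- panel: Black rigid sign panel, 180 mm wide (its x), 10 mm thick (its y), 170 mm tall (its z), 180 g. Origin: middle of its underside. Its painted face (white border, yellow star) looks along its -y. At the start it stands upright in a 13 mm wide, 45 mm deep slot of the rack, painted face towards the side of the table away from the easel; its top edge is free to be pinched.
- panel_top (a point): Middle of the panel's top edge, 170 mm above the panel's origin along its z.
- rack: Fixed wooden block, 140 x 73 x 55 mm, with a slot along its x in which the panel stands at the start; the slot's floor is 10 mm above the table. Origin: centre of its underside.
- easel: Fixed small wooden easel. Origin on the table. Its plate (200 mm along x, y from -35 to +65 mm) has its top 8 mm above the table; on it a lip along x, y from -30 to -20 mm, top 20 mm above the table. The leaning panel's foot stands on the plate behind (+y of) the lip, its top leans towards +y onto the rest bar, some 15 to 25 degrees from upright, painted face towards -y.
- easel_bar (a point): Middle of the axis of the easel's round brass rest bar (12 mm thick, along the easel's x): at easel y = +35 mm, 98 mm above the table. It runs between two posts at x = -86 and +86 mm (12 mm wide, tops 106 mm above the table, fronts at y = +34 mm).
- tongs: Steel spring tongs, 235 mm long, 95 g, lying level on the rest. Origin: centre line at the gripping place (black sleeves), underside. x runs from head (x = -115 mm) to jaws. Two flat arms, 20 mm tall (z 0 to 20 mm), hinged at x = -100 mm, y = +-12 mm, swing together sideways. Width over the sleeves at the origin: 60 mm open (at rest), 42 mm when closed on a knob.
- tongs_jaws (a point): Point midway between the red jaws, at tongs x = +100 mm, z = 10 mm. Each jaw is 34 mm long and 24 mm tall (tongs z -2 to 22 mm); gap between them 70 mm open, 34 mm on a knob. The gap shrinks twice as fast as the width at the gripping place.
- tongs_left (a joint): Closing angle of each tongs arm, rad: 0 open, 0.09 on a knob, 0.13 fully closed (stop). A spring pushes the arms open: at the gripping place 6.5 N begins to close them, 8 N holds them at a knob's width. Squeezed 4 to 8 mm there, the tongs can be carried with jaws still wide enough to pass over a knob.
- rest: Fixed dark steel tongs rest: plate 170 x 100 mm, 6 mm thick, with two cross bars (12 mm wide, 100 mm long along y) at x = -70 and +70 mm, tops 25 mm above the table, on which the tongs lie. Free space for fingers between the bars. Origin: centre of its underside.
- knob: Wet yellow wooden knob, a round barrel 34 mm in diameter (from 8 to 40 mm above its origin) on a 28 mm foot, 50 mm tall in all, 30 g, standing upright and loose on its stand. Origin: centre of its underside.
- stand: Fixed plywood offcut under the yellow knob, 50 x 50 x 40 mm tall. Origin: centre of its underside.
- blue_knob: Blue knob, same shape as the yellow one, loose on its own offcut. A bystander.
- blue_stand: Fixed plywood offcut under the blue knob, 50 x 50 x 40 mm tall. Origin: centre of its underside.
- tape: Roll of blue tape lying flat, 68 mm across, 22 mm tall, loose. Origin: centre of its underside. A bystander.
- tin: Green and silver paint tin, 72 mm across, 85 mm tall, loose. Origin: centre of its underside. A bystander.
- bottle: Blue bottle with a white cap, 68 mm across, 190 mm tall, loose. Origin: centre of its underside. A bystander.
- orange_bottle: Orange bottle with a black cap, 60 mm across, 160 mm tall, loose. Origin: centre of its underside. A bystander.
Mind the look-alikes: they are no part of the job. Several things have the shape of the knob; the one meant has the colours described above.

How it is judged (in metres and radians):
On the way, in this order (a step that is already met when the one before it is completed fails the run):
1. the panel leans on the easel and has been let go (angle between panel's own z axis and vertical between 0.14 and 0.56 rad and y of panel_top in the frame of easel above 0.02 m and y of panel in the frame of easel between -0.02 and 0.04 m and x of panel in the frame of easel between -0.06 and 0.06 m and z of panel in the frame of easel below 0.02 m and contact force between panel and easel above 0.3 N and contact force between panel and the fingers below 0.1 N and contact force between panel and the arm below 0.1 N and linear speed of panel below 0.02 m/s), for 0.3 s.
2. the tongs, held by the fingers, have lifted the yellow knob off its stand (height (world z) of knob above 0.06 m and contact force between knob and tongs above 0.5 N and contact force between tongs and the fingers above 1 N and contact force between knob and the fingers below 0.1 N and contact force between knob and stand below 0.05 N and contact force between knob and blue_stand below 0.05 N), for 0.2 s.
At the end, for the whole second after the job is handed in: Panel leans unaided on easel (8-32 deg, foot on plate behind lip, within 60 mm of its middle). Tongs in the fingers hold the yellow knob still, underside over 100 mm above table, 30-205 mm square out from painted face, within 95 mm of panel middle sideways; fingers off knob (all of step 1 and contact force between knob and tongs above 0.5 N and contact force between tongs and the fingers above 1 N and contact force between knob and the fingers below 0.1 N and contact force between knob and stand below 0.05 N and contact force between knob and blue_stand below 0.05 N and height (world z) of knob above 0.1 m and y of knob in the frame of panel between -0.205 and -0.03 m and x of knob in the frame of panel between -0.095 and 0.095 m and y of knob in the frame of easel below -0.03 m and linear speed of knob below 0.03 m/s and contact force between each of knob, tongs and panel below 0.05 N); the arm keeps its last pose, push and grip.
It fails at once if the fingers or the arm touch the wet yellow knob (contact force between knob and the fingers above 0.3 N or contact force between knob and the arm above 0.3 N).
It fails at once if the blue knob, tape, tin or a bottle is moved by more than 25 mm (distance of any of blue_knob, tape, tin, bottle, orange_bottle from where it was at the start of the episode above 0.025 m).
It also fails if it takes over 67 s, if anything falls off the work surface, if the arm or the gripper's body presses on something with over 40 N, if the wrist force passes 120 N, or if a joint passes its speed limit or range.

## Working session

There is one attempt and no reset: what is moved stays moved. The work goes in short steps, Python scripts to look and compute and a tool call to move; the robot and the scene stay as the last step left them, time stands still between calls to the robot, and variables do not carry over. Pictures are saved under pics/ and viewed, at most 12 in all, crops included, and the job is handed in when it is done.

Besides the shell and the picture viewer there is one more tool, called in YAML: its name, and indented under it one key for each argument. send_rows: Moves the arm, as the interface text tells. Its arguments: {"type":"object","properties":{"targets":{"type":"array"},"grip":{"type":"number"},"squeeze":{"type":"number"}},"required":["targets"]}

```bash
mkdir -p pics; ls; cat > h.py <<'E'
import numpy as np, cv2
from rig import ctrl
def w(name,u,v,z):  # depth z along axis -> world (fixed cams)
    c=ctrl.calibration(name); V=np.linalg.inv(np.array(c['view']))
    return (V@np.array([(u-c['cx'])/c['fx']*z,(v-c['cy'])/c['fy']*z,z,1]))[:3]
def onz(name,u,v,h):
    a=w(name,u,v,1.);b=w(name,u,v,1000.); return a+(b-a)*(h-a[2])/(b[2]-a[2])
def cloud(name,d):
    c=ctrl.calibration(name); V=np.linalg.inv(np.array(c['view']))
    v,u=np.mgrid[:420,:560]; P=np.stack([(u-c['cx'])/c['fx']*d,(v-c['cy'])/c['fy']*d,d,np.ones_like(d)],-1)
    return (P@V.T)[...,:3]
E
python3 - <<'E'
from h import *
s=ctrl.sense(); print(s['time_s'],s['eef_pos'],s['ee_rot'],s['grip_width'])
ims=[]
for n in('top','scene'):
    p,d=ctrl.capture(n); cv2.imwrite(f'pics/{n}0.png',p[...,::-1]); np.save(n+'0.npy',d)
    for q in ['panel','panel_top','rack','easel','easel_bar','tongs','tongs_jaws','rest','knob','stand','blue_knob']:
        print(n,q,[(np.round(r['uv']).tolist(),round(r['conf'],2)) for r in ctrl.place_of(n,q)][:4])
print(ctrl.sense()['time_s'])
E
```

```text
pics
0.0 [ 204.75864542 -483.13374702  230.72815742] [-6.48847070e-04  9.79987132e-01  1.99059788e-01 -5.91485877e-06] 0.9978102820442709
top panel [([401.0, 242.0], 0.93)]
top panel_top []
top rack [([398.0, 229.0], 0.85), ([332.0, 259.0], 0.56), ([251.0, 186.0], 0.33)]
top easel [([174.0, 224.0], 0.91), ([222.0, 151.0], 0.44)]
top easel_bar [([153.0, 220.0], 0.72)]
top tongs [([330.0, 265.0], 0.91), ([253.0, 188.0], 0.66)]
top tongs_jaws [([329.0, 225.0], 0.62), ([224.0, 150.0], 0.59)]
top rest [([332.0, 263.0], 0.7)]
top knob [([315.0, 190.0], 0.68), ([328.0, 167.0], 0.63), ([311.0, 190.0], 0.46)]
top stand [([314.0, 192.0], 0.79)]
top blue_knob [([250.0, 185.0], 0.63), ([368.0, 160.0], 0.5)]
scene panel [([153.0, 200.0], 0.56)]
scene panel_top [([130.0, 159.0], 0.6)]
scene rack [([150.0, 203.0], 0.57), ([234.0, 264.0], 0.17)]
scene easel [([403.0, 249.0], 0.88)]
scene easel_bar [([425.0, 235.0], 0.98), ([232.0, 262.0], 0.58)]
scene tongs [([235.0, 181.0], 0.91), ([316.0, 189.0], 0.52)]
scene tongs_jaws [([222.0, 216.0], 0.85), ([427.0, 233.0], 0.57)]
scene rest [([234.0, 190.0], 0.8)]
scene knob [([232.0, 257.0], 0.81), ([204.0, 287.0], 0.53)]
scene stand [([235.0, 264.0], 0.67), ([148.0, 204.0], 0.27)]
scene blue_knob [([310.0, 270.0], 0.56)]
1.2
```

View pics/top0.png

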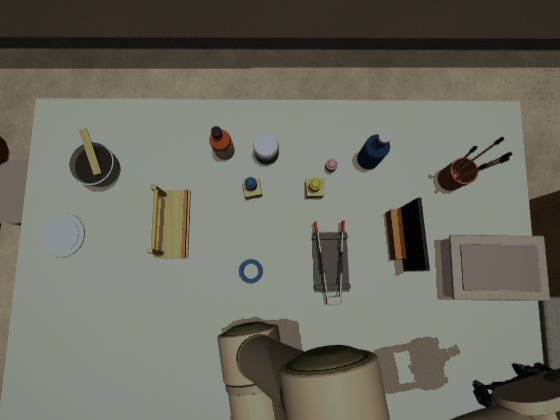

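View pics/scene0.png

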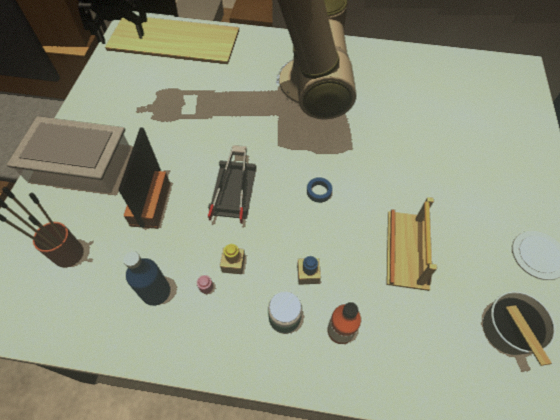

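```bash
python3 - <<'E'
from h import *
d=np.load('top0.npy'); P=cloud('top',d)
c=ctrl.calibration('top'); print(c['fx'],np.round(np.linalg.inv(c['view'])[:3,3]))
def box(u0,u1,v0,v1,z0,z1,nm):
    q=P[v0:v1,u0:u1].reshape(-1,3); dd=d[v0:v1,u0:u1].ravel(); q=q[(dd>0)&(q[:,2]>z0)&(q[:,2]<z1)]
    if len(q)<4: print(nm,len(q));return
    r=cv2.minAreaRect(q[:,:2].astype(np.float32)); print(nm,len(q),np.round(r[0],1),np.round(r[1],1),round(r[2],1),'z',np.round(np.median(q[:,2]),1), np.round(q.mean(0),1))
box(370,450,190,300,158,195,'paneltop'); box(370,450,190,300,45,62,'rack')
box(130,215,170,280,4,12,'easelplate');box(130,215,170,280,14,26,'lip');box(130,215,170,280,85,112,'bar')
box(300,365,200,320,30,56,'tongs');box(300,365,200,320,20,28,'restbars')
box(295,340,150,208,70,100,'knob');box(295,340,150,208,34,46,'stand');
box(235,280,160,208,70,100,'knob2');box(350,385,140,180,70,100,'k3')
p=cv2.imread('pics/top0.png'); cv2.imwrite('pics/crop.png',cv2.resize(p[130:320,130:450],None,fx=2.5,fy=2.5,interpolation=cv2.INTER_CUBIC))
E
```

```text
379.4737316758268 [ 411.  -25. 1104.]
paneltop 530 [ 516.5 -367.8] [178.   12.4] 4.0 z 178.3 [ 513.7 -365.9  175.1]
rack 841 [ 484.6 -406.6] [259.8 137.7] 54.0 z 54.7 [ 512.1 -368.1   54.3]
easelplate 2044 [560.5 300.2] [324.1 252.2] 2.6 z 7.9 [553.7 298.5   7.8]
lip 273 [555.5 296.1] [195.9  86.6] 0.7 z 19.8 [556.7 262.4  19.6]
bar 345 [554.8 322.2] [182.2  21.2] 1.2 z 103.4 [553.7 318.5 103. ]
tongs 503 [ 448.6 -165.2] [228.7  84.7] 4.3 z 44.8 [ 433.1 -164.2   43.5]
restbars 262 [ 465.8 -163.2] [180.8 100. ] 2.3 z 24.9 [ 453.5 -162.7   24.8]
knob 122 [ 661.1 -114.7] [31.8 31.8] 43.7 z 82.9 [ 659.8 -114.3   83. ]
stand 240 [ 691.1 -130.9] [ 62.3 132.1] 65.3 z 40.3 [ 676.1 -129.9   40.2]
knob2 119 [662.5  65.3] [32.3 31.7] 43.3 z 82.9 [661.3  64.5  83.1]
k3 94 [ 741.6 -265.4] [65.5 26.4] 51.1 z 84.9 [ 736.  -264.6   85.4]
```

Top view: the easel is at px (172,224) with its lip on the right, i.e. world -y. The panel is at (413,236) in the rack at (397,232), and the tongs at (330,262) have red jaws upward.

Knob candidates in the top view:
- Yellow on an offcut at (315,186). This one fits "wet yellow".
- Blue on an offcut at (251,184).
- A pink one at (331,165).

I'll confirm in the crop and refine the poses.

View pics/crop.png

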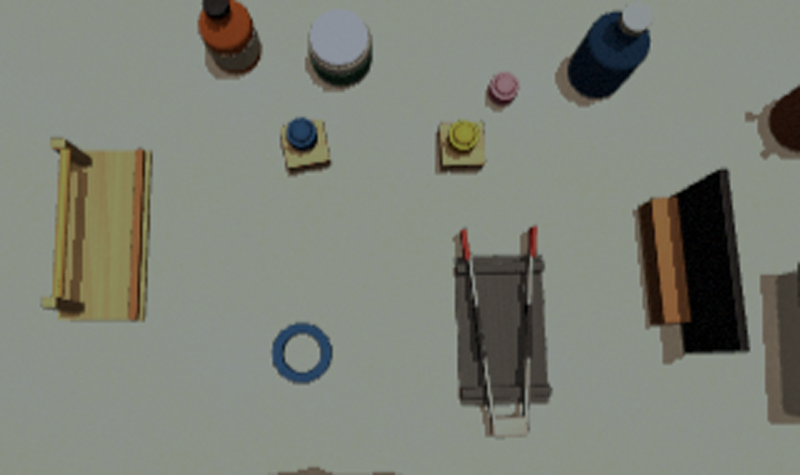

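```bash
python3 - <<'E'
from h import *
d=np.load('top0.npy'); P=cloud('top',d)
def sel(u0,u1,v0,v1,z0,z1,y0=-9e3,y1=9e3,x0=-9e3,x1=9e3):
    q=P[v0:v1,u0:u1].reshape(-1,3); dd=d[v0:v1,u0:u1].ravel()
    return q[(dd>0)&(q[:,2]>z0)&(q[:,2]<z1)&(q[:,1]>y0)&(q[:,1]<y1)&(q[:,0]>x0)&(q[:,0]<x1)]
def rep(nm,q):
    r=cv2.minAreaRect(q[:,:2].astype(np.float32)); vx,vy,a,b=cv2.fitLine(q[:,:2].astype(np.float32),cv2.DIST_HUBER,0,.01,.01).ravel()
    ang=np.degrees(np.arctan(vy/vx)); print(nm,len(q),'rect',np.round(r,1) if 0 else [np.round(t,1) for t in r],'line ang',round(float(ang),2),'c',np.round(np.median(q,0),1),'x',q[:,0].min().round(1),q[:,0].max().round(1),'y',q[:,1].min().round(1),q[:,1].max().round(1))
rep('panel',sel(370,450,190,300,170,195))
rep('rack',sel(370,450,190,300,50,58,-440,-300,430,600))
rep('lip',sel(130,215,170,280,17,22,255,275,400,700))
rep('bar',sel(130,215,170,280,101,106,300,340,480,630))
rep('plate',sel(130,215,170,280,4,11,245,360,445,665))
rep('rest',sel(300,365,200,320,22,28,-220,-105,360,560))
t=sel(300,365,200,320,36,56); rep('tongs',t)
for a in range(330,580,20):
    s=t[(t[:,0]>a)&(t[:,0]<a+20)]
    if len(s): print(a+10,len(s),np.round([s[:,1].min(),s[:,1].max(),(s[:,1].min()+s[:,1].max())/2,np.median(s[:,2])],1))
rep('stand',sel(295,340,150,208,36,44,-150,-80,630,700))
E
```

```text
panel 400 rect [array([ 516.5, -367.8]), array([178. ,  12.4]), np.float64(4.0)] line ang 4.04 c [ 512.3 -366.6  179.4] x 427.8 605.0 y -379.0 -355.9
rack 585 rect [array([ 514.6, -347.4]), array([167.8,  34.1]), np.float64(4.3)] line ang 5.45 c [ 524.9 -346.7   54.8] x 432.2 598.0 y -369.8 -325.1
lip 155 rect [array([555.9, 259.7]), array([195.9,   9.4]), np.float64(0.1)] line ang 0.53 c [556.2 258.8  19.9] x 458.0 653.9 y 255.0 264.5
bar 170 rect [array([555.7, 318.1]), array([146.5,  12.3]), np.float64(0.8)] line ang 0.44 c [557.5 317.5 103.6] x 482.4 628.9 y 311.0 324.5
plate 1622 rect [array([554.7, 301.7]), array([215.9, 114.1]), np.float64(0.8)] line ang -1.79 c [551.1 299.7   8.2] x 446.1 663.4 y 245.4 359.4
rest 239 rect [array([ 466. , -164.2]), array([180.5,  97.7]), np.float64(2.2)] line ang 1.96 c [ 493.9 -164.6   25.3] x 374.0 557.5 y -216.4 -113.6
tongs 448 rect [array([ 448.2, -163.1]), array([227.7,  84.7]), np.float64(3.2)] line ang -7.36 c [ 428.2 -170.2   45.2] x 334.8 564.0 y -199.3 -114.5
340 87 [-185.7 -148.  -166.8   44.8]
360 49 [-185.8 -145.4 -165.6   44.4]
380 29 [-188.9 -142.1 -165.5   44.1]
400 26 [-189.1 -139.7 -164.4   45. ]
420 39 [-191.6 -134.4 -163.    44.5]
440 37 [-192.1 -133.2 -162.7   45.7]
460 34 [-191.9 -131.  -161.5   46.2]
480 29 [-192.5 -128.8 -160.6   44.9]
500 27 [-193.2 -125.8 -159.5   45.3]
520 28 [-193.3 -120.3 -156.8   44.5]
540 37 [-199.3 -117.3 -158.3   46.6]
560 26 [-199.1 -114.5 -156.8   46.8]
stand 162 rect [array([ 660.6, -117. ]), array([51.1, 49.3]), np.float64(0.8)] line ang 80.61 c [ 650.3 -115.2   40.1] x 634.8 686.0 y -141.5 -92.3
```

The crop confirms the yellow knob on its offcut, at crop px (463,135). The blue one (302,132) and the pink one (503,87) are look-alikes. The panel's unpainted side faces the easel, so only a small turn is needed. Moving over the panel now.

send_rows:
  targets:
    - {"offset": [4,1.5,1],"spin": -0.1}
    - {"offset": [8,3,1],"spin": -0.2}
    - {"offset": [12,4.5,1],"spin": -0.3}
    - {"offset": [16,6,1],"spin": -0.33}
    - {"offset": [20,7.5,1],"spin": -0.33}
    - {"offset": [24,9,1],"spin": -0.33}
    - {"offset": [28,10.5,1],"spin": -0.33}
    - {"offset": [31.2,11.5,1],"spin": -0.33}
  grip: 1

```text
time_s: 1.87
eef_pos: [518.4, -367.1, 241.5]
ee_rot: [0.0, 0.999, 0.036, 0.0]
force: [-0.3, -0.7, -0.4]
grip_width: 1.0
grip_force: 0.0
```

send_rows:
  targets:
    - {"offset": [0,0,-2]}
    - {"offset": [0,0,-4]}

```text
invalid input
```

```bash
python3 - <<'E'
from h import *
from scipy.spatial.transform import Rotation as R
s=ctrl.sense(); q=s['ee_rot']; Rm=R.from_quat([q[1],q[2],q[3],q[0]]).as_matrix()
print(s['time_s'],s['eef_pos'],np.degrees(np.arctan2(Rm[1,1],Rm[0,1])),s['force'])
p,d=ctrl.capture('wrist'); cv2.imwrite('pics/wr1.png',p[...,::-1])
c=ctrl.calibration('wrist'); print({k:v for k,v in c.items()})
E
```

```text
1.8667 [ 518.36564553 -367.12779674  241.45023832] -85.9276900536881 [-0.28818246 -0.72949328 -0.43576013]
{'fx': 325.19226210127806, 'fy': 325.19226210127806, 'cx': 282.03760012801877, 'cy': 211.763190717456, 'mount': array([[ 1.73658463e-04, -9.55585048e-01, -2.94715433e-01,
         7.58191105e+01],
       [ 9.99999985e-01,  1.73934687e-04,  2.52754794e-05,
        -2.88318053e-01],
       [ 2.71083665e-05, -2.94715433e-01,  9.55585063e-01,
        -1.42609845e+02],
       [ 0.00000000e+00,  0.00000000e+00,  0.00000000e+00,
         1.00000000e+00]])}
```

View pics/wr1.png

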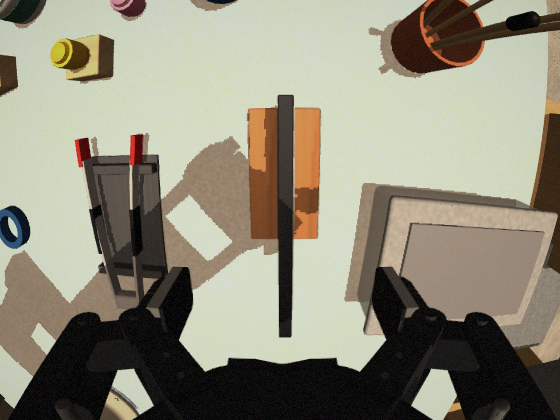

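Wrist view: the panel edge (px column 286) is centred between the fingers and parallel to them. I'll descend and pinch.

send_rows:
  targets:
    - {"offset": [0,0,-3.5],"spin": 0}
    - {"offset": [0,0,-7],"spin": 0}
    - {"offset": [0,0,-9.3],"spin": 0}
    - {"offset": [0,0,-9.3],"spin": 0}

```text
time_s: 2.25
eef_pos: [514.9, -366.8, 142.9]
ee_rot: [-0.004, 0.999, 0.035, -0.003]
force: [0.7, -0.1, -0.8]
grip_width: 0.999
grip_force: 0.0
```

send_rows:
  targets:
    - {"offset": [0,0,0],"spin": 0}
    - {"offset": [0,0,0],"spin": 0}
    - {"offset": [0,0,0],"spin": 0}
    - {"offset": [0,0,0],"spin": 0}
    - {"offset": [0,0,0],"spin": 0}
    - {"offset": [0,0,0],"spin": 0}
    - {"offset": [0,0,0],"spin": 0}
    - {"offset": [0,0,0],"spin": 0}
  grip: 0
  squeeze: 60

```text
time_s: 2.92
eef_pos: [516.7, -368.8, 149.0]
ee_rot: [0.001, 0.999, 0.035, 0.0]
force: [0.7, -0.6, 4.6]
grip_width: 0.111
grip_force: 59.2
```

send_rows:
  targets:
    - {"offset": [0,0,1],"spin": 0}
    - {"offset": [0,0,3],"spin": 0}
    - {"offset": [0,0,5.5],"spin": 0}
    - {"offset": [0,0,8],"spin": 0}
    - {"offset": [0,0,10.5],"spin": 0}
    - {"offset": [0,0,13],"spin": 0}
    - {"offset": [0,0,15],"spin": 0}
    - {"offset": [0,0,15],"spin": 0}

```text
time_s: 3.58
eef_pos: [517.1, -369.0, 303.1]
ee_rot: [0.003, 0.999, 0.035, 0.002]
force: [-0.6, 0.4, 0.3]
grip_width: 0.11
grip_force: 58.8
```

send_rows:
  targets:
    - {"offset": [0,2,0],"spin": 0}
    - {"offset": [0,5,0],"spin": -0.02}
    - {"offset": [0,8,0],"spin": -0.03}
    - {"offset": [0,11,0],"spin": -0.04}
    - {"offset": [0,14,0],"spin": -0.06}
    - {"offset": [0,17,0],"spin": -0.06}
    - {"offset": [0,20,0],"spin": -0.06}
    - {"offset": [0,23,0],"spin": -0.06}

```text
time_s: 4.25
eef_pos: [515.9, -136.8, 297.3]
ee_rot: [-0.0, 1.0, 0.005, -0.001]
force: [0.3, -0.4, -2.1]
grip_width: 0.105
grip_force: 58.8
```

send_rows:
  targets:
    - {"offset": [0.5,3,0],"spin": 0}
    - {"offset": [1,6,0],"spin": 0}
    - {"offset": [1.5,9,0],"spin": 0}
    - {"offset": [2,12,0],"spin": 0}
    - {"offset": [2.5,15,0],"spin": 0}
    - {"offset": [3,18,0],"spin": 0}
    - {"offset": [3.5,21,0],"spin": 0}
    - {"offset": [3.9,24,0],"spin": 0}

```text
time_s: 4.92
eef_pos: [555.1, 103.1, 297.2]
ee_rot: [-0.0, 1.0, 0.005, -0.001]
force: [-0.0, -1.2, -1.2]
grip_width: 0.109
grip_force: 58.8
```

send_rows:
  targets:
    - {"offset": [0,3,0],"spin": 0}
    - {"offset": [0,6,0],"spin": 0}
    - {"offset": [0,9,0],"spin": 0}
    - {"offset": [0,12,0],"spin": 0}
    - {"offset": [0,14.5,0],"spin": 0}
    - {"offset": [0,16.5,0],"spin": 0}
    - {"offset": [0,17.4,0],"spin": 0}
    - {"offset": [0,17.4,0],"spin": 0}

```text
time_s: 5.58
eef_pos: [555.0, 276.8, 297.2]
ee_rot: [0.0, 1.0, 0.006, -0.001]
force: [-0.5, -1.0, -0.9]
grip_width: 0.104
grip_force: 58.8
```

```bash
python3 - <<'E'
from h import *
s=ctrl.sense(); print(s['time_s'],s['eef_pos'],s['ee_rot'],s['grip_width'],s['joints'])
p,d=ctrl.capture('scene'); cv2.imwrite('pics/sc1.png',p[...,::-1])
P=cloud('scene',d)
m=(d>0)&(P[...,2]>150)&(P[...,2]<300)&(abs(P[...,1]-275)<25)&(abs(P[...,0]-555)<110)
q=P[m]; print(len(q),q.min(0),q.max(0))
for z in range(150,300,15):
    k=q[(q[:,2]>=z)&(q[:,2]<z+15)]
    if len(k): print(z,len(k),np.round([k[:,0].min(),k[:,0].max(),np.median(k[:,1])],1), np.round(np.polyfit(k[:,0],k[:,1],1),3))
E
```

```text
5.5833 [554.95844594 276.80907107 297.16151443] [ 1.32764853e-04  9.99978724e-01  6.45742140e-03 -9.14323409e-04] 0.10444478923135188 [2.73937556e-01 5.03078321e-01 1.05353958e+00 2.27256538e-04
 1.58680855e+00 1.83182238e+00]
1673 [463.90091518 270.45935241 158.41500676] [645.99306914 284.63642286 299.95117185]
150 42 [513.4 644.4 273.9] [3.60000e-02 2.53576e+02]
165 175 [463.9 644.8 273.2] [2.20000e-02 2.60826e+02]
180 179 [463.9 645.  273.3] [2.60000e-02 2.59288e+02]
195 175 [466.3 645.2 273.4] [3.00000e-02 2.57049e+02]
210 195 [464.9 645.1 273. ] [2.40000e-02 2.59681e+02]
225 194 [465.2 645.4 272.8] [2.90000e-02 2.57261e+02]
240 198 [474.4 645.1 273. ] [2.9000e-02 2.5671e+02]
255 203 [499.9 645.3 273.3] [3.20000e-02 2.55054e+02]
270 150 [514.8 645.4 273.7] [3.80000e-02 2.51813e+02]
285 162 [470.9 646.  273.7] [2.90000e-02 2.56934e+02]
```

View pics/sc1.png

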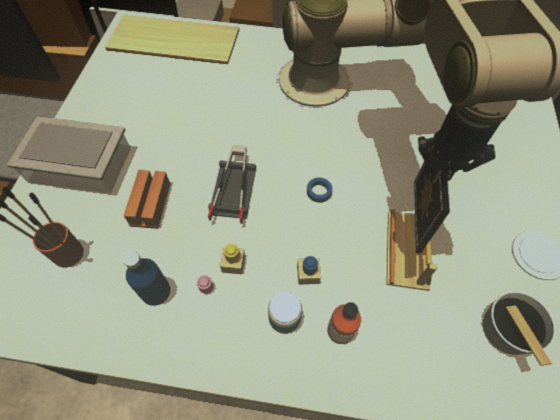

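Scene view: the panel hangs upright at px (430,205) over the easel plate. Measured front face is y≈273 (lip back y≈264), centre x≈555, bottom z≈158. I'll lower it.

send_rows:
  targets:
    - {"offset": [0,0,-2.5],"spin": -0.02}
    - {"offset": [0,0,-5],"spin": -0.02}
    - {"offset": [0,0,-7.5],"spin": -0.02}
    - {"offset": [0,0,-10],"spin": -0.02}
    - {"offset": [0,0,-12],"spin": -0.02}
    - {"offset": [0,0,-13.5],"spin": -0.02}
    - {"offset": [0,0,-14.4],"spin": -0.02}
    - {"offset": [0,0,-14.6],"spin": -0.02}

```text
time_s: 6.3
eef_pos: [555.1, 274.1, 150.8]
ee_rot: [0.001, 1.0, -0.005, -0.001]
force: [-0.5, -0.4, -1.7]
grip_width: 0.109
grip_force: 58.9
```

send_rows:
  targets:
    - {"offset": [0,0,-0.2],"spin": 0}
    - {"offset": [0,0,-0.4],"spin": 0}
    - {"offset": [0,0,-0.5],"spin": 0}

```text
time_s: 6.55
eef_pos: [555.9, 275.4, 148.0]
ee_rot: [-0.0, 1.0, -0.005, 0.001]
force: [0.1, -0.0, -1.2]
grip_width: 0.109
grip_force: 58.9
```

send_rows:
  targets:
    - {"offset": [0,0,-0.1],"spin": 0}
    - {"offset": [0,0,-0.2],"spin": 0}
    - {"offset": [0,0,-0.2],"spin": 0}

```text
time_s: 6.8
eef_pos: [556.0, 275.6, 147.0]
ee_rot: [-0.0, 1.0, -0.005, 0.001]
force: [-1.0, -0.3, 6.7]
grip_width: 0.104
grip_force: 60.1
```

send_rows:
  targets:
    - {"offset": [0,0,0],"spin": 0}
    - {"offset": [0,0,0],"spin": 0}
    - {"offset": [0,0,0],"spin": 0}
    - {"offset": [0,0,0],"spin": 0}
    - {"offset": [0,0,-0.4],"spin": 0}
    - {"offset": [0,0,-0.8],"spin": 0}
  grip: 0.5

```text
time_s: 7.3
eef_pos: [555.6, 275.5, 137.0]
ee_rot: [-0.0, 1.0, -0.005, 0.0]
force: [0.0, -0.3, -0.9]
grip_width: 0.5
grip_force: 0.0
```

send_rows:
  targets:
    - {"offset": [0,0.8,0],"spin": 0}
    - {"offset": [0,1.5,0],"spin": 0}
    - {"offset": [0,2,0],"spin": 0}
    - {"offset": [0,2.5,0],"spin": 0}
    - {"offset": [0,3,0],"spin": 0}
    - {"offset": [0,3.5,0],"spin": 0}
    - {"offset": [0,4,0],"spin": 0}
    - {"offset": [0,4.5,0],"spin": 0}

```text
time_s: 7.97
eef_pos: [555.5, 321.0, 137.3]
ee_rot: [0.0, 1.0, -0.005, 0.0]
force: [0.4, 0.6, 0.4]
grip_width: 0.498
grip_force: 0.0
```

send_rows:
  targets:
    - {"offset": [0,0.4,0],"spin": 0}
    - {"offset": [0,0.8,0],"spin": 0}
    - {"offset": [0,1.2,0],"spin": 0}
    - {"offset": [0,1.2,0],"spin": 0}

```text
time_s: 8.3
eef_pos: [555.4, 333.2, 137.2]
ee_rot: [-0.0, 1.0, -0.004, 0.0]
force: [-0.4, -0.3, 0.3]
grip_width: 0.498
grip_force: 0.0
```

```bash
cat > pan.py <<'E'
from h import *
s=ctrl.sense(); print(s['time_s'],s['eef_pos'],s['grip_width'],s['force'])
p,d=ctrl.capture('scene'); cv2.imwrite('pics/sc2.png',cv2.resize(p[170:310,330:490,::-1],None,fx=4,fy=4))
P=cloud('scene',d)
m=(d>0)&(P[...,2]>30)&(P[...,2]<200)&(P[...,1]>250)&(P[...,1]<345)&(abs(P[...,0]-575)<65)
q=P[m]
for z in range(30,200,15):
    k=q[(q[:,2]>=z)&(q[:,2]<z+15)]
    if len(k): print(z,len(k),np.round([k[:,0].min(),k[:,0].max(),np.median(k[:,1]),np.median(k[:,2])],1))
E
python3 pan.py
```

```text
8.3 [555.41961036 333.17544276 137.24629086] 0.49808712426368273 [-0.36261723 -0.28566031  0.25191496]
30 180 [511.6 639.6 281.4  37.8]
45 188 [510.7 639.6 286.1  52.2]
60 202 [510.9 639.9 291.   67.8]
75 204 [510.5 639.9 296.   82.6]
90 221 [510.4 639.5 300.8  97.6]
105 224 [514.  638.9 306.  112.5]
120 168 [525.2 639.5 310.8 126.8]
135 174 [510.5 639.8 316.1 143. ]
150 208 [548.3 639.9 320.6 157.7]
165 296 [545.2 639.8 326.8 171.1]
180 89 [541.9 569.  301.6 191.6]
195 28 [543.3 567.7 297.5 196.7]
```

View pics/sc2.png

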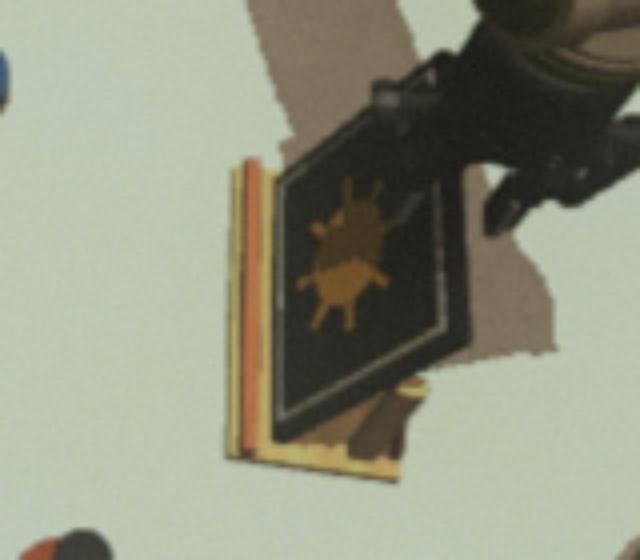

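The panel leans at about 18° with its foot behind the lip and the star facing the lip. I'll retreat upward and go to the tongs.

send_rows:
  targets:
    - {"offset": [0,0,1.5],"spin": 0}
    - {"offset": [0,0,4],"spin": 0}
    - {"offset": [0,0,7],"spin": 0}
    - {"offset": [0,0,10],"spin": 0}
    - {"offset": [0,0,12],"spin": 0}

```text
time_s: 8.77
eef_pos: [555.9, 332.4, 260.6]
ee_rot: [-0.001, 1.0, -0.005, 0.002]
force: [-0.0, 0.6, 0.3]
grip_width: 0.499
grip_force: 0.0
```

send_rows:
  targets:
    - {"offset": [-0.5,-3,0],"spin": 0.02}
    - {"offset": [-1.5,-7,0],"spin": 0.04}
    - {"offset": [-2.5,-11,0],"spin": 0.055}
    - {"offset": [-3.5,-15,0],"spin": 0.055}
    - {"offset": [-4.5,-19,0],"spin": 0.055}
    - {"offset": [-5.5,-23,0],"spin": 0.055}
    - {"offset": [-6.5,-27,0],"spin": 0.055}
    - {"offset": [-7.5,-31,0],"spin": 0.055}
  grip: 1

```text
time_s: 9.43
eef_pos: [479.5, 20.7, 257.5]
ee_rot: [0.0, 1.0, 0.023, 0.0]
force: [1.9, -0.1, 0.0]
grip_width: 0.998
grip_force: 0.0
```

send_rows:
  targets:
    - {"offset": [-0.5,-4,0],"spin": 0}
    - {"offset": [-1,-8,0],"spin": 0}
    - {"offset": [-1.5,-11.5,-2],"spin": 0}
    - {"offset": [-2,-14.5,-4],"spin": 0}
    - {"offset": [-2.5,-17,-6],"spin": 0}
    - {"offset": [-3,-18.5,-8],"spin": 0}
    - {"offset": [-3,-18.5,-10],"spin": 0}
    - {"offset": [-3,-18.5,-10],"spin": 0}

```text
time_s: 10.1
eef_pos: [448.7, -162.5, 154.3]
ee_rot: [-0.002, 1.0, 0.022, -0.002]
force: [-0.7, 0.3, -1.5]
grip_width: 1.0
grip_force: 0.0
```

```bash
cat > wr.py <<'E'
from h import *
from scipy.spatial.transform import Rotation as R
def wristcloud(name):
    s=ctrl.sense(); q=s['ee_rot']; T=np.eye(4); T[:3,:3]=R.from_quat([q[1],q[2],q[3],q[0]]).as_matrix(); T[:3,3]=s['eef_pos']
    p,d=ctrl.capture('wrist'); cv2.imwrite(name,p[...,::-1]); c=ctrl.calibration('wrist')
    v,u=np.mgrid[:420,:560]; x=(u-c['cx'])/c['fx']; y=(v-c['cy'])/c['fy']; r=np.hypot(x,y)+1e-9; t=np.tan(r)/r
    C=np.stack([x*t*d,y*t*d,d,np.ones_like(d)],-1); P=(C@(T@np.array(c['mount'])).T)[...,:3]
    print(s['time_s'],np.round(s['eef_pos'],1),'close ang',np.arctan2(T[1,1],T[0,1]))
    return s,p,d,P
E
python3 - <<'E'
from wr import *
s,p,d,P=wristcloud('pics/wr2.png')
hsv=cv2.cvtColor(p,cv2.COLOR_RGB2HSV)
red=((hsv[...,0]<8)|(hsv[...,0]>172))&(hsv[...,1]>150)&(d>0)&(P[...,2]>30)&(P[...,2]<60)
n,l,st,ce=cv2.connectedComponentsWithStats(red.astype(np.uint8))
for i in range(1,n):
    if st[i,4]>60: q=P[l==i]; k=q[q[:,2]>42]; print('red',ce[i].round(),st[i,4],np.round(q.min(0),1),np.round(q.max(0),1),np.round(np.median(k,0),1))
m=(d>0)&(P[...,2]>40)&(P[...,2]<52)&(abs(P[...,1]+162)<45)
for a in range(390,580,15):
    k=P[m&(P[...,0]>a)&(P[...,0]<a+15)]
    if len(k)>3: print(a+7,len(k),np.round([k[:,1].min(),k[:,1].max(),(k[:,1].min()+k[:,1].max())/2],1))
E
```

```text
10.1 [ 448.7 -162.5  154.3] close ang -1.5271595825065276
red [333.  83.] 390 [ 533.3 -199.5   30.4] [ 566.5 -193.1   48.9] [ 549.9 -196.2   46.8]
red [234.  84.] 390 [ 529.3 -125.3   30.2] [ 562.2 -115.9   49.4] [ 546.3 -121.    47. ]
397 158 [-190.  -142.3 -166.1]
412 179 [-190.4 -137.1 -163.7]
427 285 [-193.2 -136.1 -164.6]
442 272 [-193.3 -134.2 -163.8]
457 272 [-193.4 -132.4 -162.9]
472 270 [-193.7 -130.6 -162.1]
487 220 [-193.7 -128.4 -161.1]
502 217 [-194.6 -126.6 -160.6]
517 228 [-195.  -124.7 -159.8]
532 328 [-199.1 -118.2 -158.7]
547 336 [-199.8 -117.1 -158.5]
562 199 [-200.2 -117.  -158.6]
```

View pics/wr2.png

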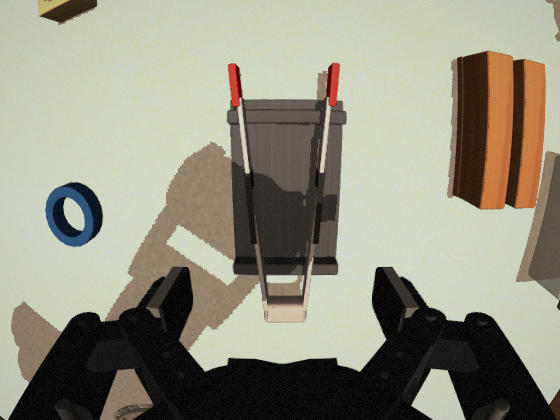

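Wrist view: the tongs lie straight ahead, with jaws at (235,85) and (333,85) and black sleeves at rows 175–240. They measure origin ≈ (448,-163) and axis angle 0.048, which matches the tool. I'll descend and squeeze to about 54 mm.

send_rows:
  targets:
    - {"offset": [0,-0.1,-3],"spin": 0}
    - {"offset": [0,-0.1,-6],"spin": 0}
    - {"offset": [0,-0.1,-9],"spin": 0}
    - {"offset": [0,-0.1,-11],"spin": 0}
    - {"offset": [0,-0.1,-13],"spin": 0}
    - {"offset": [0,-0.1,-14],"spin": 0}
    - {"offset": [0,-0.1,-14.4],"spin": 0}
    - {"offset": [0,-0.1,-14.4],"spin": 0}

```text
time_s: 10.82
eef_pos: [451.0, -163.5, 13.8]
ee_rot: [0.0, 1.0, 0.023, 0.0]
force: [0.0, 0.3, 0.7]
grip_width: 0.999
grip_force: 0.0
```

send_rows:
  targets:
    - {"offset": [0,0,0],"spin": 0}
    - {"offset": [0,0,0],"spin": 0}
    - {"offset": [0,0,0],"spin": 0}
    - {"offset": [0,0,0],"spin": 0}
    - {"offset": [0,0,0],"spin": 0}
    - {"offset": [0,0,0],"spin": 0}
  grip: 0.63
  squeeze: 30

```text
time_s: 11.32
eef_pos: [451.7, -164.2, 15.2]
ee_rot: [0.001, 1.0, 0.023, 0.002]
force: [-0.0, 1.3, 11.5]
grip_width: 0.631
grip_force: 10.2
```

send_rows:
  targets:
    - {"offset": [0,0,1],"spin": 0}
    - {"offset": [0,0,2.5],"spin": 0}
    - {"offset": [0,0,4.5],"spin": 0}
    - {"offset": [0,0,6.5],"spin": 0}
    - {"offset": [0,0,8.5],"spin": 0}
    - {"offset": [0,0,10],"spin": 0}
    - {"offset": [0,0,10],"spin": 0}
    - {"offset": [0,0,10],"spin": 0}

```text
time_s: 11.98
eef_pos: [450.7, -163.6, 114.0]
ee_rot: [0.001, 1.0, 0.023, 0.001]
force: [0.5, 0.3, -0.7]
grip_width: 0.63
grip_force: 6.0
```

```bash
cat > jaws.py <<'E'
from wr import *
def jaws(name):
    s,p,d,P=wristcloud(name)
    print('w',s['grip_width']*85,s['grip_force'])
    hsv=cv2.cvtColor(p,cv2.COLOR_RGB2HSV); e=np.array(s['eef_pos']); J=P-e
    red=((hsv[...,0]<8)|(hsv[...,0]>172))&(hsv[...,1]>150)&(d>0)&(np.hypot(J[...,0],J[...,1])<140)&(abs(J[...,2])<60)
    n,l,st,ce=cv2.connectedComponentsWithStats(red.astype(np.uint8))
    for i in range(1,n):
        if st[i,4]>60: q=P[l==i]; print('red',ce[i].round(),st[i,4],np.round(q.min(0),1),np.round(q.max(0),1),'ztop front/back',[np.round(q[(q[:,0]>a)&(q[:,0]<a+10),2].max() if ((q[:,0]>a)&(q[:,0]<a+10)).any() else 0,1) for a in (q[:,0].min(),q[:,0].max()-10)])
    y=(hsv[...,0]>20)&(hsv[...,0]<32)&(hsv[...,1]>170)&(hsv[...,2]>110)&(d>0)&(P[...,2]>60)
    n,l,st,ce=cv2.connectedComponentsWithStats(y.astype(np.uint8))
    for i in range(1,n):
        if st[i,4]>60: q=P[l==i]; print('yel',ce[i].round(),st[i,4],np.round(q.min(0),1),np.round(q.max(0),1))
    return s,p,d,P
E
python3 -c "
from jaws import *
jaws('pics/wr3.png')"
```

```text
11.9833 [ 450.7 -163.6  114. ] close ang -1.5249906280896026
w 53.59089209543702 6.044599413871765
red [195.  57.] 2258 [ 529.2 -132.   123.2] [ 562.9 -122.9  148.2] ztop front/back [np.float64(148.2), np.float64(148.0)]
red [368.  56.] 2262 [ 532.2 -193.   123.2] [ 566.1 -185.7  148.5] ztop front/back [np.float64(147.7), np.float64(147.7)]
```

View pics/wr3.png

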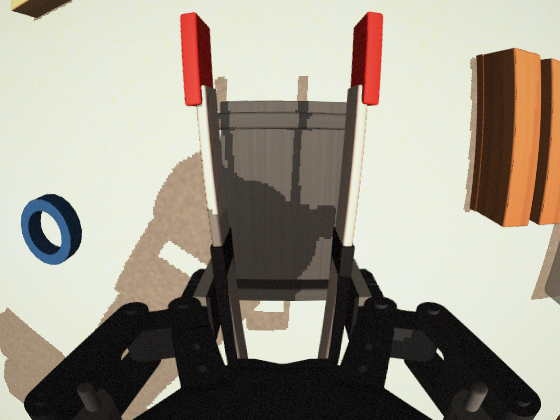

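The tongs are held level with a jaw gap of about 54 mm; the jaw centre is at TCP + (97, 5, 22) mm. I'll move to a pre-approach pose short of the yellow knob.

send_rows:
  targets:
    - {"offset": [0.5,0.5,0],"spin": 0}
    - {"offset": [1.5,1.2,-0.5],"spin": 0}
    - {"offset": [2.8,2,-1.5],"spin": 0}
    - {"offset": [4,2.8,-3],"spin": 0}
    - {"offset": [5,3.5,-4.5],"spin": 0}
    - {"offset": [5.8,4.1,-6],"spin": 0}
    - {"offset": [6.2,4.4,-7.2],"spin": 0}
    - {"offset": [6.2,4.4,-7.2],"spin": 0}

```text
time_s: 12.7
eef_pos: [511.9, -117.8, 38.2]
ee_rot: [-0.001, 1.0, 0.024, -0.002]
force: [0.9, -0.6, -1.1]
grip_width: 0.631
grip_force: 6.0
```

```bash
python3 -c "
from jaws import *
jaws('pics/wr4.png')"
```

```text
12.7 [ 511.9 -117.8   38.2] close ang -1.5236274014550242
w 53.66624964662999 6.045923978090286
red [195.  57.] 2265 [590.5 -86.   45.9] [624.2 -76.6  72.3] ztop front/back [np.float64(72.1), np.float64(71.7)]
red [368.  56.] 2260 [ 593.6 -147.3   46.8] [ 627.8 -140.6   72.8] ztop front/back [np.float64(71.7), np.float64(72.8)]
```

View pics/wr4.png

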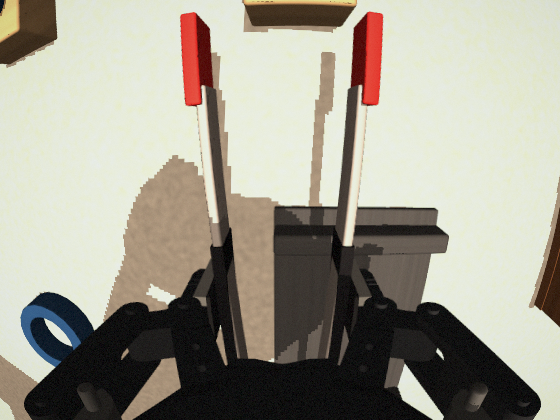

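Wrist view: the stand's top edge at (300,12) sits between the jaws (columns 195 and 368). I'll go forward about 52 mm.

send_rows:
  targets:
    - {"offset": [0.5,-0.2,0.3],"spin": 0}
    - {"offset": [1.3,-0.2,0.3],"spin": 0}
    - {"offset": [2.2,-0.2,0.3],"spin": 0}
    - {"offset": [3.2,-0.2,0.3],"spin": 0}
    - {"offset": [4.1,-0.2,0.3],"spin": 0}
    - {"offset": [4.8,-0.2,0.3],"spin": 0}
    - {"offset": [5,-0.2,0.3],"spin": 0}
    - {"offset": [5,-0.2,0.3],"spin": 0}

```text
time_s: 13.42
eef_pos: [563.0, -121.7, 44.6]
ee_rot: [0.0, 1.0, 0.023, 0.0]
force: [0.0, 0.1, -0.8]
grip_width: 0.633
grip_force: 6.0
```

```bash
python3 - <<'E'
from jaws import *
jaws('pics/wr5.png')
p,d=ctrl.capture('scene'); P=cloud('scene',d)
cv2.imwrite('pics/kn.png',cv2.resize(p[200:300,170:300,::-1],None,fx=5,fy=5,interpolation=cv2.INTER_CUBIC))
hsv=cv2.cvtColor(p,cv2.COLOR_RGB2HSV)
y=(d>0)&(P[...,2]>75)&(P[...,2]<95)&(abs(P[...,0]-660)<30)&(abs(P[...,1]+115)<22)
q=P[y]; print('knob top',len(q),q.min(0),q.max(0))
E
```

```text
13.4167 [ 563.  -121.7   44.6] close ang -1.5250429341882596
w 53.79903968623589 6.0443296283483505
red [195.  57.] 2271 [641.5 -90.4  53.7] [675.4 -80.9  78.8] ztop front/back [np.float64(78.5), np.float64(78.5)]
red [368.  56.] 2260 [ 644.5 -151.3   53.3] [ 678.5 -143.5   78.9] ztop front/back [np.float64(78.4), np.float64(78.9)]
yel [280.  42.] 6460 [ 646.9 -132.7   77.3] [678.8 -99.5  91.1]
knob top 169 [ 646.78964215 -130.46658946   75.05144865] [679.9673435  -98.65152086  92.48300598]
```

View pics/kn.png

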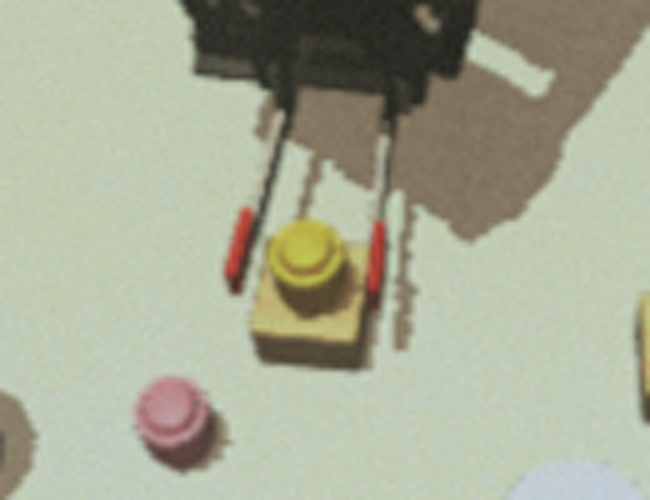

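Both views show the yellow knob centred between the red jaws (offset under 3 mm). I'll close on it.

send_rows:
  targets:
    - {"offset": [0.2,0,0],"spin": 0}
    - {"offset": [0.2,0,0],"spin": 0}
    - {"offset": [0.2,0,0],"spin": 0}
    - {"offset": [0.2,0,0],"spin": 0}
    - {"offset": [0.2,0,0],"spin": 0}
    - {"offset": [0.2,0,0],"spin": 0}
    - {"offset": [0.2,0,0],"spin": 0}
    - {"offset": [0.2,0,0],"spin": 0}
  grip: 0.35
  squeeze: 30

```text
time_s: 14.18
eef_pos: [564.5, -121.5, 44.3]
ee_rot: [-0.0, 1.0, 0.023, -0.0]
force: [-0.1, -0.6, -1.3]
grip_width: 0.483
grip_force: 33.9
```

send_rows:
  targets:
    - {"offset": [0,0,0.3],"spin": 0}
    - {"offset": [0,0,0.8],"spin": 0}
    - {"offset": [0,0,1.6],"spin": 0}
    - {"offset": [0,0,2.8],"spin": 0}
    - {"offset": [0,0,4.2],"spin": 0}
    - {"offset": [0,0,6],"spin": 0}
    - {"offset": [0,0,7.5],"spin": 0}
    - {"offset": [0,0,8.5],"spin": 0}

```text
time_s: 14.85
eef_pos: [565.1, -121.7, 132.1]
ee_rot: [0.001, 1.0, 0.023, 0.001]
force: [-0.3, -0.9, -0.4]
grip_width: 0.48
grip_force: 33.8
```

```bash
python3 -c "
from jaws import *
jaws('pics/wr6.png')"; sed -i 's/<65)/<95)/' pan.py; python3 pan.py
```

```text
14.85 [ 565.1 -121.7  132.1] close ang -1.524949366527764
w 40.792703545967534 33.81095051765442
red [225.  58.] 1635 [ 644.2 -100.3  139.9] [678.2 -92.9 166.4] ztop front/back [np.float64(163.8), np.float64(164.0)]
red [337.  57.] 1642 [ 646.  -140.   139.7] [ 680.1 -132.2  166.6] ztop front/back [np.float64(163.2), np.float64(163.8)]
yel [281.  45.] 6567 [ 647.6 -133.6  147.8] [680.1 -98.8 179. ]
14.9 [ 565.68467098 -121.93029251  133.3373097 ] 0.4854975124114409 [ 0.38684726 -0.91616301  0.78542898]
30 274 [481.2 648.7 281.7  37.5]
45 282 [480.4 648.4 286.7  52.6]
60 288 [481.  648.8 291.6  67.7]
75 291 [480.3 648.8 296.3  82.6]
90 333 [482.2 648.2 301.5  97.9]
105 308 [480.7 648.8 306.5 112.2]
120 319 [481.2 646.9 311.3 127.7]
135 323 [480.1 646.9 316.3 142.7]
150 319 [480.3 646.7 321.2 157.1]
165 469 [481.  646.1 327.3 171.2]
```

View pics/wr6.png

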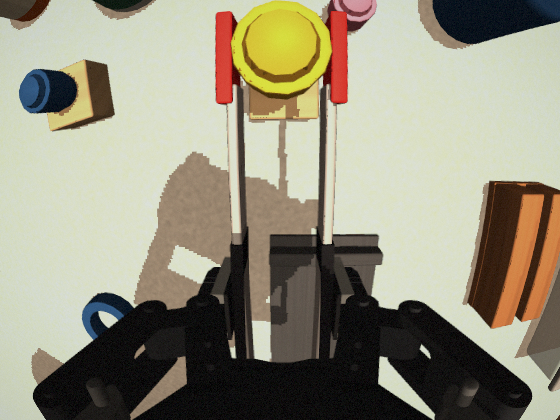

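The knob is held in the tongs and off its stand, at px (281,45), and the panel is undisturbed. I'll carry it in front of the panel.

send_rows:
  targets:
    - {"offset": [-0.3,0.5,0.5],"spin": 0}
    - {"offset": [-1.2,1.5,1],"spin": 0}
    - {"offset": [-2.5,3,1],"spin": 0}
    - {"offset": [-4,5,1],"spin": 0}
    - {"offset": [-5.5,7,1],"spin": 0}
    - {"offset": [-7,9.2,1],"spin": 0}
    - {"offset": [-8.3,11.4,1],"spin": 0}
    - {"offset": [-9.3,13.6,1],"spin": 0}

```text
time_s: 15.62
eef_pos: [469.7, 15.8, 138.7]
ee_rot: [-0.0, 1.0, 0.023, -0.001]
force: [0.6, -0.3, -0.7]
grip_width: 0.482
grip_force: 33.8
```

send_rows:
  targets:
    - {"offset": [-0.6,2.2,0],"spin": 0}
    - {"offset": [-1,4.5,0],"spin": 0}
    - {"offset": [-1.2,7,0],"spin": 0}
    - {"offset": [-1.2,9.5,0],"spin": 0}
    - {"offset": [-1.2,12,0],"spin": 0}
    - {"offset": [-1.2,14.5,0],"spin": 0}
    - {"offset": [-1.2,16.5,0],"spin": 0}
    - {"offset": [-1.2,17.8,0],"spin": 0}

```text
time_s: 16.28
eef_pos: [458.4, 194.4, 138.7]
ee_rot: [-0.0, 1.0, 0.024, -0.001]
force: [-0.1, 0.2, -0.6]
grip_width: 0.479
grip_force: 33.8
```

send_rows:
  targets:
    - {"offset": [0,0.5,0],"spin": 0}
    - {"offset": [0,0.7,0],"spin": 0}
    - {"offset": [0,0.7,0],"spin": 0}
    - {"offset": [0,0.7,0],"spin": 0}
    - {"offset": [0,0.7,0],"spin": 0}
    - {"offset": [0,0.7,0],"spin": 0}
    - {"offset": [0,0.7,0],"spin": 0}
    - {"offset": [0,0.7,0],"spin": 0}

```text
time_s: 16.95
eef_pos: [459.6, 199.2, 139.3]
ee_rot: [-0.0, 1.0, 0.023, 0.0]
force: [-0.4, -0.6, -1.6]
grip_width: 0.486
grip_force: 33.8
```

```bash
python3 -c "
from jaws import *
jaws('pics/wr7.png')"; sed -i "s#.*imwrite.*#p,d=ctrl.capture('scene'); cv2.imwrite('pics/sc3.png',cv2.resize(p[150:310,310:500,::-1],None,fx=3,fy=3))#" pan.py; python3 pan.py
```

```text
16.95 [459.6 199.2 139.3] close ang -1.5255365802407854
w 41.28438397178447 33.817126750946045
red [225.  58.] 1661 [538.6 219.2 146.1] [572.7 227.8 173.8] ztop front/back [np.float64(170.7), np.float64(170.5)]
red [337.  57.] 1631 [540.6 180.8 146.1] [574.4 188.3 173.5] ztop front/back [np.float64(170.6), np.float64(170.4)]
yel [281.  45.] 6606 [542.2 187.2 158.1] [574.9 221.9 186.1]
yel [99. 78.] 80 [540.7 303.9 110.8] [576.6 307.4 119.2]
17.0 [459.54979401 199.29681219 139.31315638] 0.4807246759493841 [ 1.31784281 -0.52408424 -0.97581944]
30 276 [480.5 648.7 281.8  37.3]
45 283 [480.1 648.7 286.8  52.3]
60 290 [480.3 649.1 291.6  67.8]
75 304 [480.9 648.3 296.6  83.2]
90 303 [480.1 648.8 301.4  97.9]
105 335 [481.3 648.8 306.5 112.2]
120 310 [480.1 646.9 311.3 127.7]
135 315 [480.7 646.6 316.3 142.5]
150 316 [480.3 646.9 321.  156.8]
165 476 [480.3 646.5 327.1 171.3]
```

View pics/sc3.png

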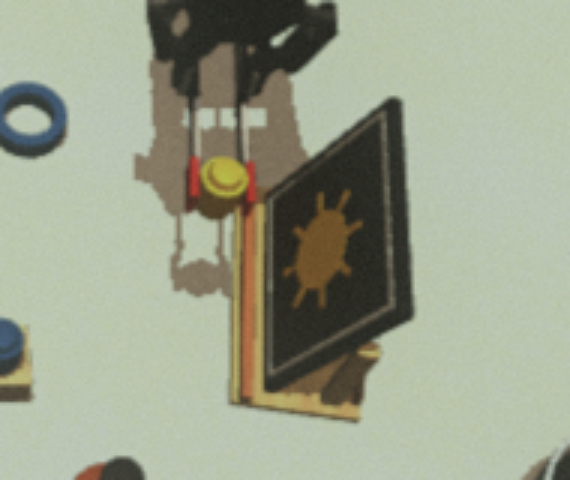

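The picture shows the knob at (223,178) held in the red jaws, about 105 mm out from the painted face and centred on it, with its underside at about 135 mm. The panel is still leaning. Handing in.

```bash
python3 -c "
from rig import ctrl
print(ctrl.finish_job())"
```

```text
the job is handed in; nothing more can be done
None
```

The job is handed in, verdict not shown: the panel leans on the easel at about 18°, star towards the lip, and the tongs hold the yellow knob about 105 mm in front of its face, underside about 135 mm above the table.

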